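Tip a pump housing onto its gasket face and seat it against the sprung stop

TASK

Tip the standing pump housing over onto its broad flat gasket face by pushing it high on its back, never onto another face and without lifting it clear of the fixture plate. Then slide it between the two guide rails until it meets the sprung stop and press the stop's plunger in by about 5 mm - it must go in at least 3 mm but never near its end at 11 mm, and never push the housing with more than 30 N. Let go and leave the housing lying on its gasket face between the rails, still touching the plunger, and leave the other things on the bench where they are.

Things in the scene. Friction and masses are not known exactly. Their poses are not given: they have to be found in the camera images.
- housing: The housing: a grey die-cast aluminium box, 0.52 to 0.78 kg, standing on end on the fixture plate before the rails: 110 mm tall, 84 mm wide (y), 56 mm deep (x). Origin: centre of the end it stands on; z up its length. Its +x side (x = 28 mm) is the gasket face, a flat flange 84 x 110, 12 thick. The body behind it is 64 wide (a port, radius 9, stands 8 out of its +y side, 75 up).
- housing_mid (a point): The middle of the housing's length, 55 mm up its own z from its origin. When the housing lies on its gasket face, its +x axis points down, this point and the origin (then the centre of its rear end face) are 28 mm above the plate, and it is 56 mm high (73 mm at the round cover on its back).
- housing_back (a point): The middle of the plain upper part of the housing's flat back, where it can be pushed: x = -28 mm, 88 mm above its origin. Lower down, centred 45 mm above the origin, a round cover of radius 22 mm stands 17 mm out of the back. The gasket face, opposite, looks along the lane towards the stop, turned from it by up to 0.15 rad.
- fixture: The fixture: a dark steel plate 400 x 180 mm, 10 mm thick, fixed flat on the bench. Origin: centre of its underside (plate top 10 mm higher). The lane runs along its +x on the centre line y = 0, to the stop at the +x end. The housing stands near x = -160 mm, within 10 mm of the centre line.
- lane_mouth (a point): On the plate's top and the lane's centre line, where the straight part of the lane begins (fixture x = 55 mm). From here two steel rails, 16 mm high, 88 mm apart, run 105 mm towards +x; on the other side their ends flare open to 124 mm apart, 54 mm before this point.
- stop_zone (a point): On the plate's top and the lane's centre line, fixture x = 125 mm. The sprung stop, a grey block clamped across the lane, has a plunger: a steel disc of radius 15 mm, centre 27 mm above the plate, facing the lane mouth. The stop is set anew each time: the free plunger's face lies up to 13 mm before or behind this point. It is not measured: feel or see it.
- plunger (a joint): How far the stop's plunger is pressed in, m: 0 free, 0.011 at its end. Its spring has no preload and a stiffness of 1.5 N per mm (5 mm takes 7.5 N, on top of the friction of the sliding housing, some 2 to 6 N).
- bearing: Bystander: a loose steel ball-bearing ring, 52 mm across, 15 mm high; origin at the centre of its underside. Leave it alone.
- socket: Bystander: a dark steel socket, 28 mm across, 40 mm high; origin at the centre of its underside. Leave it alone.
- nut: Bystander: a brass union nut, 36 mm across, 26 mm high; origin at the centre of its underside. Leave it alone.
- wrench: Bystander: a wrench 170 mm long lying on the table; origin at the centre of its underside. Leave it alone.
- oil: Bystander: a small amber bottle, 48 mm across, 110 mm high; origin at the centre of its underside. Leave it alone.
- can: Bystander: an open steel cup, 70 mm across, 80 mm high; origin at the centre of its underside. Leave it alone.
There are look-alikes about, which are no part of the job. Leave any purple, red or turquoise look-alike of the housing alone.

How it is judged:
By the outcome, as a careful person would: the job done as asked, in the order asked, and still so for the second after the job is handed in, with the robot touching nothing.
It also fails if it takes over 72 s, if anything falls off the work surface, if the arm or the gripper's body presses on something with over 40 N, if the wrist force passes 120 N, or if a joint passes its speed limit or range.

ROBOT

A 7-joint arm with a two-finger parallel gripper is mounted at the origin on the work surface. World frame = base frame: x ahead of the robot, y to its left, z up, the work surface at z = 0. Lengths are in m, angles in rad, forces in N, time in s.
With the tool pointing down it reaches from about 0.425 to 0.925 m from the base axis. Payload 6.8 kg.
Tool frame: the origin (TCP) lies on the centre line of the jaws, within the pads' length; the fingertips stand 11 mm ahead of it and the grasp point (between the pads) lies 8 mm behind it; z points along the fingers, y is the direction in which the jaws open and shut (so a half turn about z gives the same grasp; the last joint's range is limited). The gripper opens to 85 mm and grips with 20 to 120 N. Pads are 22 mm wide; open, the fingers measure 114 mm over their backs; the gripper's body (76 mm by 85 mm) begins 54 mm behind the grasp point. The pads swing forward as they close: fully open they stand 13 mm farther back than shut.
Start: joints at [1.13, 0.477, 0.022, 1.555, -0.011, 1.109, -0.083], TCP at [0.221, -0.638, 0.242] pointing down, gripper open.
Joint ranges: [-2.96, 2.96], [-0.34, 2.1], [-1.41, 1.46], [0.24, 2.44], [-1.37, 4.51], [0.17, 1.92], [-2.96, 2.96]. Speed limits (rad/s): [2.39, 2.39, 3.14, 3.14, 3.14, 3.14, 3.14].

INTERFACE

Orientations are given as a rotation vector (axis times angle).
In Python, from bench import r gives the robot as it stands.
- The arm moves only by the tool send_rows, never from a script. Its argument "deltas" is a list of rows, each a list of 7 numbers: the opening, from 0 (shut) to 1 (fully open), then the shift along the tool's x, y, z as a fraction of full scale, then the turn, a rotation vector about the tool's x, y, z as a fraction of full scale. In form: [[hand, x, y, z, ax, ay, az], ...]. A call has 1 to 20 rows; each row is the pose to reach, as a shift and turn from the pose commanded when the call began, along the tool's axes at that moment, turning the shorter way round; what a row does not reach only later rows make up. Full scale, the value 1, is 150 mm for a shift and 180 degrees for a turn. A row lasts 1/12 s, in which the tool goes at most 41.7 mm and 7.16 degrees, less where a joint would pass 70% of its speed; a pose out of reach is approached as far as the arm can. A call with a number of a shift or a turn outside -1 to 1 is refused whole. A call with a gripper value outside its range is refused whole. The fingers move at their own pace and stop on an object; "squeeze" is the grip in N (left out, the last holds). Time passes only in rows, so rows that repeat a pose let the fingers close. It gives the time, the measured TCP pose, the force and the opening at its end, in the units of the state.
- r.get_obs(): the state, without advancing time (a new reading comes with each control period).
- r.grab_frame(name): name is "scene" or "top" or "wrist"; returns a dict with "pixels" (400x640x3 uint8, red, green, blue), "camera_matrix" (3x3 intrinsics, pixels), "dist_coeffs" ([k1, k2, p1, p2, k3] as OpenCV has them; the pictures are not rectified), "rvec" (rotation vector, rad) and "tvec" (3), from world to camera coordinates, as OpenCV has them. Camera axes: x right, y down, z forward; pixel columns grow to the right and rows downward; lengths in m; the calibration is good to about 2 mm. A picture is of the moment at which its call begins. There is no depth.
- r.hand_in(): hands the job in, once; it reports no verdict.
The state is a dict: "clock": time; "joints": joint angles; "qvel": joint speeds; "tau": joint torques, N m; "tcp_pos": TCP position; "orientation": TCP orientation; "contact_force": force on the tool from outside, world axes, zero at the start; "moment": the same for the moment, N m; "grip_width": finger opening in m.
Only numpy, scipy, OpenCV 4.12 (cv2) and the standard library are available. Lean on these libraries where they do the work, as an engineer would, in place of code of your own. Each camera call takes 0.05 s, during which the arm holds its last target. There are 200 camera calls.

## Working session

There is one attempt and no reset: what is moved stays moved. The work goes in short steps, Python scripts to look and compute and a tool call to move; the robot and the scene stay as the last step left them, time stands still between calls to the robot, and variables do not carry over. Pictures are saved under pics/ and viewed, about 8 in all and at most 12, crops included, and the job is handed in when it is done.

Besides the shell and the picture viewer there is one more tool, called after "Emit:" as a command line: name --pt "numbers of a row" for each row, then --argument value for the rest. send_rows: Moves the arm, as the interface text tells. Shift numbers are shares of 150 mm and turn numbers shares of 180 degrees, none past 1 either way. Its arguments: {"type":"object","properties":{"deltas":{"type":"array","items":{"type":"array","items":{"type":"number"}}},"squeeze":{"type":"number"}},"required":["deltas"]}

```bash
ls; mkdir -p pics
cat > h.py <<'E'
import numpy as np, cv2
from bench import r
def cam(n):
    f=r.grab_frame(n); return f
def save(f,p,box=None,s=1):
    im=f["pixels"][:,:,::-1]
    if box: x0,y0,x1,y1=box; im=im[y0:y1,x0:x1]
    if s!=1: im=cv2.resize(im,None,fx=s,fy=s,interpolation=cv2.INTER_CUBIC)
    cv2.imwrite(p,im)
def ray(f,uv):
    K=np.array(f["camera_matrix"]);d=np.array(f["dist_coeffs"])
    R=cv2.Rodrigues(np.array(f["rvec"],float))[0];t=np.array(f["tvec"],float).ravel()
    p=cv2.undistortPoints(np.array(uv,float).reshape(-1,1,2),K,d).reshape(-1,2)
    D=np.c_[p,np.ones(len(p))]@R
    return -R.T@t,D
def plane(f,uv,z):
    c,D=ray(f,uv); return c+D*((z-c[2])/D[:,2])[:,None]
def proj(f,P):
    return cv2.projectPoints(np.array(P,float).reshape(-1,3),np.array(f["rvec"],float),np.array(f["tvec"],float),np.array(f["camera_matrix"]),np.array(f["dist_coeffs"]))[0].reshape(-1,2)
E
python3 - <<'E'
from h import *
o=r.get_obs()
for k,v in o.items(): print(k,np.round(v,4))
for n in("scene","top"):
    f=cam(n); save(f,f"pics/{n}0.png"); c,_=ray(f,[[320,200]]); print(n,c)
E
```

```text
pics
clock 0.0
joints [ 1.1299  0.4778  0.0224  1.5564 -0.0115  1.1093 -0.0831]
qvel [-0.0023  0.0013 -0.0001 -0.0006  0.0012 -0.0003 -0.0018]
tau [-9.00000e-04 -5.96468e+01  1.60720e+00 -2.81199e+01  1.24000e-02
  9.40000e-03  0.00000e+00]
tcp_pos [ 0.2203 -0.6374  0.2413]
orientation [-3.0964e+00 -5.2000e-01  7.0000e-04]
contact_force [-0.4926 -0.3024  0.6444]
moment [ 0.0182  0.0001 -0.0047]
grip_width 0.0855
scene [ 1.04258672 -0.17451822  0.70085083]
top [0.38145471 0.07652141 1.23516657]
```

View pics/scene0.png

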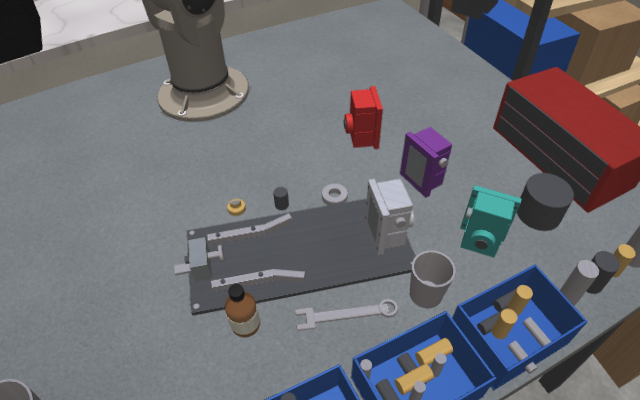

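View pics/top0.png

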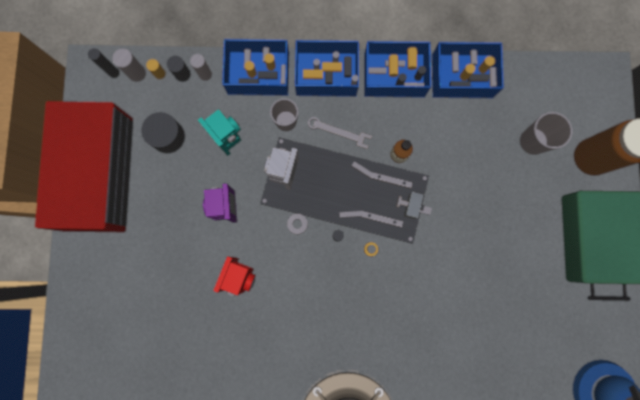

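Scene view: the grey housing is at about (390,215), standing at the open end of the plate, with the stop at (200,255). Candidates for the housing are grey (390,215), red (365,118), purple (427,160) and turquoise (490,220). I choose the grey one because it stands on the fixture plate. In the top view it is at (280,165), and the lane runs to the right towards the stop at (415,205).

Run:
```python
from h import *
f=cam("top"); g=cam("scene")
for n,x,box in(("top",f,(250,125,445,255)),("scene",g,(160,160,430,320))):
    im=x["pixels"].astype(int); x0,y0,x1,y1=box
    gray=im.sum(2)/3
    print(n,"plate",im[190,320] if n=="top" else im[250,320],"bench",im[300,300] if n=="top" else im[170,180])
a=cv2.resize(f["pixels"][125:255,250:445,::-1],(780,520),interpolation=cv2.INTER_CUBIC)
cv2.imwrite("pics/topc.png",a)
b=cv2.resize(g["pixels"][165:315,170:430,::-1],(780,450),interpolation=cv2.INTER_CUBIC)
cv2.imwrite("pics/scenec.png",b)
m=(f["pixels"].max(2)<75).astype(np.uint8); m[:125]=0;m[255:]=0;m[:,:250]=0;m[:,445:]=0
m=cv2.morphologyEx(m,cv2.MORPH_OPEN,np.ones((3,3)))
cs=cv2.findContours(m,0,2)[0]; c=max(cs,key=cv2.contourArea)
print(cv2.contourArea(c)); rc=cv2.boxPoints(cv2.minAreaRect(c)); print(rc, plane(f,rc,0.01).round(4))
```

```text
top plate [67 68 72] bench [106 108 112]
scene plate [83 86 91] bench [126 131 136]
6430.0
[[261.85745 203.10805]
 [278.8027  137.81902]
 [428.36887 176.63771]
 [411.4236  241.92674]] [[ 0.5272  0.2192  0.01  ]
 [ 0.6975  0.1802  0.01  ]
 [ 0.6008 -0.2045  0.01  ]
 [ 0.4338 -0.159   0.01  ]]
```

View pics/topc.png

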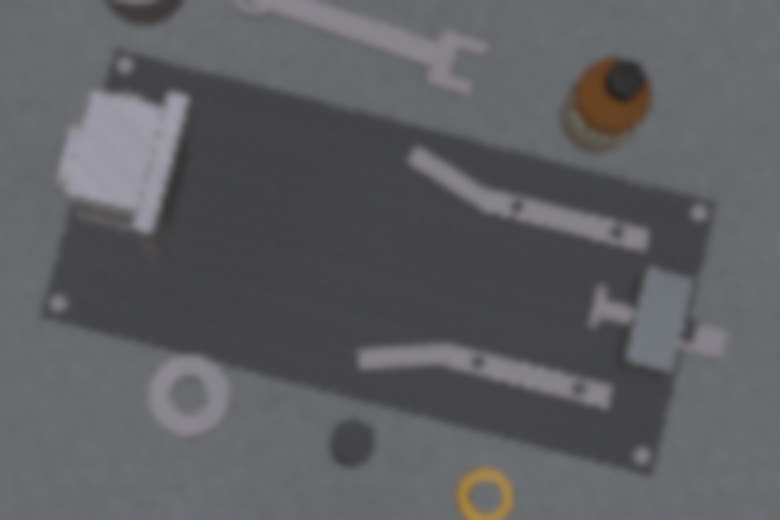

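View pics/scenec.png

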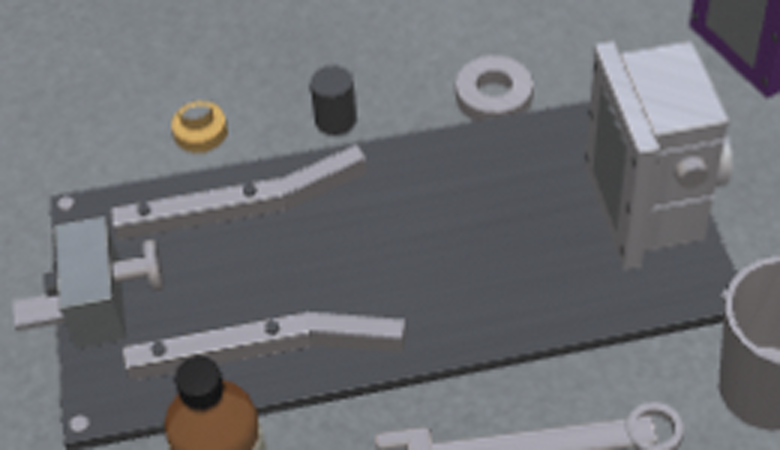

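The crops show a grey housing with the flange towards the stop, screws at the plate corners, the free plunger disc at crop (598,307), and the cup and wrench on the +x side. Next I'll get the numbers.

```bash
cat > fx.py <<'E'
from h import *
def up(uv,ox,oy,s): return (np.array(uv,float)+.5)/s-.5+[ox,oy]
E
python3 - <<'E'
from fx import *
f=cam("top"); g=cam("scene")
sc=up([(57,303),(125,65),(698,212),(641,455)],250,125,4)
P=plane(f,sc,.011)[:,:2]
sg=up([(66,203),(80,424)],170,165,3); G=plane(g,sg,.011)
print("screws top",P.round(4),"scene stop end",G.round(4))
c=P.mean(0); d=(P[2]+P[3]-P[0]-P[1]); th=np.arctan2(d[1],d[0]); d2=P[1]+P[2]-P[0]-P[3]
print("c",c,"th",th,"th2",np.arctan2(d2[1],d2[0])-np.pi/2, [np.linalg.norm(P[i]-P[i-1]) for i in range(4)])
C=plane(f,cv2.boxPoints(cv2.minAreaRect(np.array([[261.86,203.1],[278.8,137.8],[428.37,176.64],[411.4,241.9]],np.float32))),.01)[:,:2];print("c from plate",C.mean(0))
ex=np.array([np.cos(th),np.sin(th)]);ey=np.array([-ex[1],ex[0]])
def loc(Q): Q=np.array(Q)[:,:2]-c; return np.c_[Q@ex,Q@ey]*1000
# housing top (z=.120): flange outer edge ends, body corners
print("flange front edge top z=.12",loc(plane(f,up([(190,95),(155,235)],250,125,4),.12)).round(1))
print("back corners top", loc(plane(f,up([(92,92),(76,210)],250,125,4),.12)).round(1))
print("scene flange front top corners",loc(plane(g,up([(600,44),(643,152)],170,165,3),.12)).round(1))
print("scene body back top corners",loc(plane(g,up([(690,44),(728,124)],170,165,3),.12)).round(1))
print("scene flange bottom near corner z=.01",loc(plane(g,up([(627,265)],170,165,3),.01)).round(1))
print("rails top z=.026 inner? ",loc(plane(f,up([(487,213),(650,250),(445,342),(610,385)],250,125,4),.026)).round(1))
print("plunger face top",loc(plane(f,up([(592,308)],250,125,4),.045)).round(1),"scene top of disc",loc(plane(g,up([(155,243)],170,165,3),.052)).round(1))
print("lane mouth & such px", proj(f,[*(c+.055*ex),.01]))
for n,uv,z in(("can",(140,0),.08),("oil",(628,80),.11),("bearing",(190,395),.015),("socket",(352,443),.04)):print(n,loc(plane(f,up([uv],250,125,4),z)).round(0),plane(f,up([uv],250,125,4),z).round(3))
E
```

```text
screws top [[ 0.5342  0.2142]
 [ 0.6893  0.1746]
 [ 0.5979 -0.1934]
 [ 0.4426 -0.155 ]] scene stop end [[ 0.4433 -0.1555  0.011 ]
 [ 0.599  -0.1938  0.011 ]]
c [0.56599144 0.01009575] th -1.8139895276772056 th2 -1.8168660340861091 [np.float64(0.3804108918443297), np.float64(0.16007179655351975), np.float64(0.37920834474017473), np.float64(0.1599907693371987)]
c from plate [0.56489237 0.00897377]
flange front edge top z=.12 [[-132.7   47.8]
 [-130.9  -37.6]]
back corners top [[-188.7   35. ]
 [-179.1  -35. ]]
scene flange front top corners [[-136.   -34.3]
 [-135.2   48.9]]
scene body back top corners [[-186.4  -22.5]
 [-186.6   40.5]]
scene flange bottom near corner z=.01 [[-136.9   44.4]]
rails top z=.026 inner?  [[ 58.6  42.3]
 [163.5  45.3]
 [ 52.7 -43.8]
 [158.8 -43.9]]
plunger face top [[134.2  -2.8]] scene top of disc [[133.3  -3.1]]
lane mouth & such px [[365.34607289 194.45021187]]
can [[-182.  106.]] [[0.713 0.161 0.08 ]]
oil [[115. 125.]] [[ 0.659 -0.131  0.11 ]]
bearing [[ -94. -115.]] [[0.477 0.129 0.015]]
socket [[  12. -120.]] [[0.446 0.028 0.04 ]]
```

```bash
cat >> fx.py <<'E'
from scipy.spatial.transform import Rotation as Ro
c=np.array([.5655,.0096]); th=-1.815
ex=np.array([np.cos(th),np.sin(th)]);ey=np.array([-ex[1],ex[0]])
Rt=Ro.from_matrix(np.c_[np.r_[-ex,0],np.r_[ey,0]*-1 if False else np.cross([0,0,-1],np.r_[-ex,0]),[0,0,-1]])
def W(x,y,z): return np.r_[c+ex*x/1000+ey*y/1000,z]
def st():
    o=r.get_obs(); p=np.array(o["tcp_pos"]); d=p[:2]-c
    print("t",round(o["clock"],2),"fix",(d@ex*1000).round(1),(d@ey*1000).round(1),"z",p[2].round(4),"F",np.round(o["contact_force"],1),"w",round(o["grip_width"],3),"q",np.round(o["joints"],2)); return o
def delta(P):
    o=st(); R0=Ro.from_rotvec(o["orientation"])
    print("shift",(R0.inv().apply(P-np.array(o["tcp_pos"]))/.15).round(3),"turn",((R0.inv()*Rt).as_rotvec()/np.pi).round(4))
E
python3 -c "
from fx import *
delta(W(-228,5,.24))"
```

```text
t 0.3 fix 711.6 -178.3 z 0.242 F [ 0.2 -0.6  0.5] w 0.086 q [ 1.13  0.48  0.02  1.56 -0.01  1.11 -0.08]
shift [ 4.441 -4.583  0.015] turn [-2.000e-04 -1.000e-04 -3.163e-01]
```

Emit:
send_rows --pt "0.4 0.25 -0.25 0 0 0 0" --pt "0.4 0.5 -0.5 0 0 0 0" --pt "0.4 0.75 -0.75 0 0 0 0" --pt "0.4 0.95 -0.95 0 0 0 0" --pt "0.4 0.95 -0.95 0 0 0 0" --pt "0.4 0.95 -0.95 0 0 0 0" --pt "0.4 0.95 -0.95 0 0 0 0"

```text
clock: 0.88
tcp_pos: [0.3101, -0.455, 0.2427]
orientation: [3.097, 0.527, 0.001]
contact_force: [1.0, -0.9, 0.1]
grip_width: 0.0347
```

Emit:
send_rows --pt "0.4 0.2 -0.2 0 0 0 0" --pt "0.4 0.4 -0.4 0 0 0 0" --pt "0.4 0.6 -0.6 0 0 0 0" --pt "0.4 0.8 -0.8 0 0 0 0" --pt "0.4 0.95 -0.95 0 0 0 0" --pt "0.4 0.95 -0.95 0 0 0 0" --pt "0.4 0.95 -0.95 0 0 0 0"

```text
clock: 1.47
tcp_pos: [0.3976, -0.2753, 0.2425]
orientation: [3.097, 0.524, 0.001]
contact_force: [0.1, -1.6, -0.6]
grip_width: 0.0345
```

```bash
python3 -c "
from fx import *
delta(W(-228,5,.24))"
```

```text
t 1.47 fix 317.1 -94.1 z 0.2425 F [ 0.1 -1.6 -0.6] w 0.035 q [ 0.64  0.17 -0.18  1.99  0.04  0.98 -0.8 ]
shift [ 2.542 -2.679  0.016] turn [ 2.000e-04 -0.000e+00 -3.156e-01]
```

Emit:
send_rows --pt "0.4 0.2 -0.2 0 0 0 0" --pt "0.4 0.4 -0.4 0 0 0 0" --pt "0.4 0.6 -0.6 0 0 0 0" --pt "0.4 0.8 -0.8 0 0 0 0" --pt "0.4 0.95 -0.95 0 0 0 0" --pt "0.4 0.95 -0.95 0 0 0 0" --pt "0.4 0.95 -0.95 0 0 0 0"

```text
clock: 2.05
tcp_pos: [0.4858, -0.0949, 0.2422]
orientation: [3.098, 0.521, 0.0]
contact_force: [-0.9, 0.2, -0.6]
grip_width: 0.0343
```

Emit:
send_rows --pt "0.4 0.2 -0.2 0 0 0 0" --pt "0.4 0.4 -0.4 0 0 0 -0.04" --pt "0.4 0.6 -0.6 0 0 0 -0.08" --pt "0.4 0.8 -0.8 0 0 0 -0.12" --pt "0.4 0.9 -0.95 0 0 0 -0.16" --pt "0.4 0.9 -0.95 0 0 0 -0.2" --pt "0.4 0.9 -0.95 0 0 0 -0.235" --pt "0.4 0.9 -0.95 0 0 0 -0.27" --pt "0.4 0.9 -0.95 0 0 0 -0.315" --pt "0.4 0.9 -0.95 0 0 0 -0.315" --pt "0.4 0.9 -0.95 0 0 0 -0.315"

```text
clock: 2.97
tcp_pos: [0.5665, 0.0811, 0.2418]
orientation: [2.486, 1.92, -0.002]
contact_force: [0.5, -0.2, -0.7]
grip_width: 0.0339
```

```bash
python3 -c "
from fx import *
delta(W(-230,5,.24))
delta(W(-230,5,.116))"
```

```text
t 2.97 fix -69.6 -16.3 z 0.2418 F [ 0.5 -0.2 -0.7] w 0.034 q [ 0.2   0.37 -0.57  1.78  0.23  1.07 -0.71]
shift [1.071 0.13  0.011] turn [-0.0001  0.0004 -0.0035]
t 2.97 fix -69.6 -16.3 z 0.2418 F [ 0.5 -0.2 -0.7] w 0.034 q [ 0.2   0.37 -0.57  1.78  0.23  1.07 -0.71]
shift [1.072 0.13  0.838] turn [-0.0001  0.0004 -0.0035]
```

Emit:
send_rows --pt "0.4 0.25 0.05 0 0 0 -0.003" --pt "0.4 0.5 0.1 0 0 0 -0.003" --pt "0.4 0.75 0.13 0 0 0 -0.003" --pt "0.4 1.0 0.13 0 0 0 -0.003" --pt "0.4 1.0 0.13 0 0 0 -0.003" --pt "0.4 1.0 0.13 0 0 0 -0.003" --pt "0.4 1.0 0.13 0 0 0 -0.003"

```text
clock: 3.55
tcp_pos: [0.6222, 0.2234, 0.2417]
orientation: [2.473, 1.936, -0.002]
contact_force: [-0.2, 0.5, -0.2]
grip_width: 0.0344
```

Emit:
send_rows --pt "0.4 0.07 0 0.2 0 0 0" --pt "0.4 0.07 0 0.4 0 0 0" --pt "0.4 0.07 0 0.6 0 0 0" --pt "0.4 0.07 0 0.83 0 0 0" --pt "0.4 0.07 0 0.83 0 0 0" --pt "0.4 0.07 0 0.83 0 0 0"

```text
clock: 4.05
tcp_pos: [0.6237, 0.2322, 0.1165]
orientation: [2.474, 1.936, -0.007]
contact_force: [-0.1, 0.2, 0.7]
grip_width: 0.0343
```

Run:
```python
from fx import *
delta(W(-205,5,.116))
a=cam("scene");save(a,"pics/a.png",(330,100,530,310),2)
b=cam("wrist");save(b,"pics/b.png",None,.6)
A=cv2.imread("pics/a.png");B=cv2.imread("pics/b.png")
o=np.zeros((420,400+B.shape[1],3),np.uint8);o[:A.shape[0],:400]=A;o[:B.shape[0],400:]=B;cv2.imwrite("pics/ab.png",o)
```

```text
t 4.05 fix -230.1 2.6 z 0.1165 F [-0.1  0.2  0.7] w 0.034 q [-0.08  0.65 -0.53  1.65  0.38  0.95 -0.99]
shift [-0.167  0.016  0.004] turn [-0.0008  0.0012  0.0005]
```

View pics/ab.png

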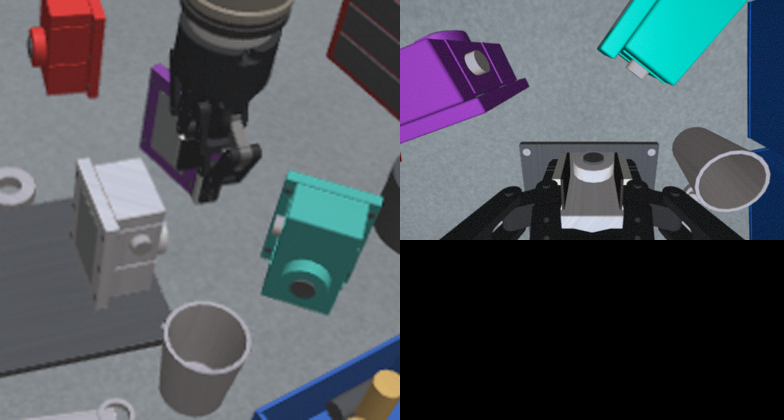

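Emit:
send_rows --pt "0.4 -0.08 0.016 0 0 0 0" --pt "0.4 -0.15 0.016 0 0 0 0" --pt "0.4 -0.17 0.016 0 0 0 0" --pt "0.4 -0.18 0.016 0 0 0 0" --pt "0.4 -0.19 0.016 0 0 0 0" --pt "0.4 -0.2 0.016 0 0 0 0" --pt "0.4 -0.21 0.016 0 0 0 0" --pt "0.4 -0.22 0.016 0 0 0 0" --pt "0.4 -0.23 0.016 0 0 0 0" --pt "0.4 -0.24 0.016 0 0 0 0" --pt "0.4 -0.25 0.016 0 0 0 0" --pt "0.4 -0.26 0.016 0 0 0 0" --pt "0.4 -0.27 0.016 0 0 0 0" --pt "0.4 -0.28 0.016 0 0 0 0"

```text
clock: 5.32
tcp_pos: [0.6167, 0.1939, 0.1179]
orientation: [2.47, 1.941, 0.0]
contact_force: [0.4, 3.1, 0.8]
grip_width: 0.0346
```

Run:
```python
from fx import *
st()
a=cam("scene");save(a,"pics/c.png",(330,100,530,310),2)
```

```text
t 5.32 fix -191.2 5.1 z 0.1179 F [0.4 3.1 0.8] w 0.035 q [-0.02  0.62 -0.53  1.7   0.38  0.92 -0.94]
```

View pics/c.png

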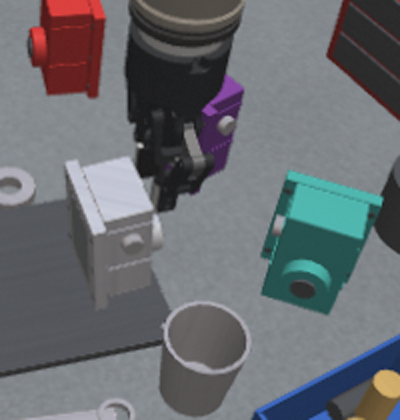

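The base edge has not moved (crop (100,305)) and the top has leaned forward, so it is tipping rather than sliding. I'll keep pushing.

Emit:
send_rows --pt "0.4 -0.015 0 0 0 0 0" --pt "0.4 -0.03 0 0 0 0 0" --pt "0.4 -0.045 0 0 0 0 0" --pt "0.4 -0.06 0 0 0 0 0" --pt "0.4 -0.075 0 0 0 0 0" --pt "0.4 -0.09 0 0 0 0 0" --pt "0.4 -0.105 0 0 0 0 0" --pt "0.4 -0.12 0 0 0 0 0" --pt "0.4 -0.135 0 0 0 0 0" --pt "0.4 -0.15 0 0 0 0 0" --pt "0.4 -0.165 0 0 0 0 0" --pt "0.4 -0.18 0 0 0 0 0"

```text
clock: 6.37
tcp_pos: [0.6101, 0.1672, 0.1177]
orientation: [2.47, 1.941, -0.001]
contact_force: [-0.3, 0.5, -0.6]
grip_width: 0.034
```

Run:
```python
from fx import *
st()
a=cam("scene");save(a,"pics/d.png",(160,120,480,310),2)
```

```text
t 6.37 fix -163.7 5.1 z 0.1177 F [-0.3  0.5 -0.6] w 0.034 q [ 0.02  0.6  -0.54  1.74  0.38  0.91 -0.91]
```

View pics/d.png

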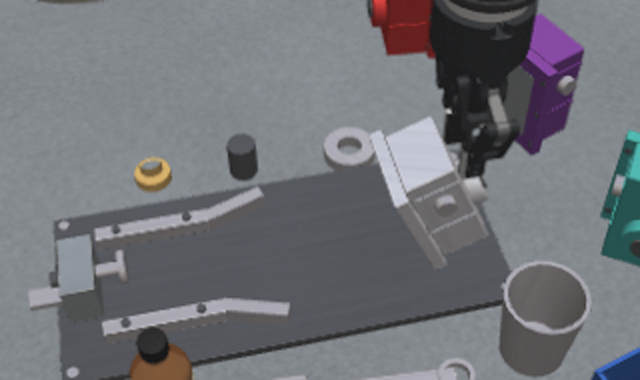

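Emit:
send_rows --pt "0.4 -0.02 0 0 0 0 0" --pt "0.4 -0.04 0 0 0 0 0" --pt "0.4 -0.06 0 0 0 0 0" --pt "0.4 -0.08 0 0 0 0 0" --pt "0.4 -0.1 0 0 0 0 0" --pt "0.4 -0.1 0 0 0 0 0" --pt "0.4 -0.1 0 0 0 0 0" --pt "0.4 -0.1 0 0 0 0 0" --pt "0.4 -0.1 0 0 0 0 0" --pt "0.4 -0.1 0 0 0 0 0"

```text
clock: 7.25
tcp_pos: [0.6067, 0.1534, 0.1178]
orientation: [-2.47, -1.941, -0.0]
contact_force: [0.0, -0.4, -0.3]
grip_width: 0.0341
```

Run:
```python
from fx import *
st()
a=cam("scene");save(a,"pics/e.png",(160,120,480,310),2)
```

```text
t 7.25 fix -149.5 5.2 z 0.1178 F [ 0.  -0.4 -0.3] w 0.034 q [ 0.04  0.59 -0.54  1.75  0.37  0.9  -0.89]
```

View pics/e.png

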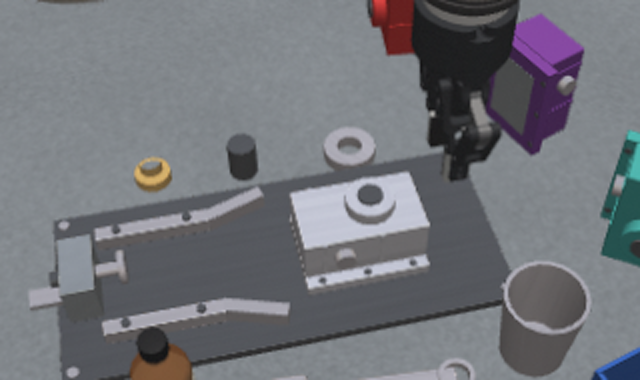

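The housing lies on its gasket face, cover up, before the rails. Flange near corners are at crop (308,287) and (429,268), and the body-top far corners are at (291,194) and (409,176).

Run:
```python
from fx import *
g=cam("scene")
def loc(uv,z): Q=plane(g,up(uv,160,120,2),z)[:,:2]-c; return (np.c_[Q@ex,Q@ey]*1000).round(1)
print("flange near corners",loc([(308,287),(429,268)],.012))
print("body top far fr/rear, near rear/front",loc([(291,194),(409,176),(428,226),(303,247)],.066))
delta(W(-175,5,.118)); delta(W(-175,5,.048))
```

```text
flange near corners [[ -19.5   41.2]
 [-128.8   45.7]]
body top far fr/rear, near rear/front [[ -19.   -21.9]
 [-125.5  -18.4]
 [-125.6   39.7]
 [ -17.4   37.3]]
t 7.35 fix -149.4 5.2 z 0.1178 F [ 0.4 -0.2 -0.1] w 0.034 q [ 0.04  0.59 -0.54  1.75  0.37  0.9  -0.89]
shift [ 0.171 -0.    -0.001] turn [-0.     -0.      0.0017]
t 7.35 fix -149.4 5.2 z 0.1178 F [ 0.4 -0.2 -0.1] w 0.034 q [ 0.04  0.59 -0.54  1.75  0.37  0.9  -0.89]
shift [ 0.171 -0.     0.465] turn [-0.     -0.      0.0017]
```

Emit:
send_rows --pt "0.4 0.1 -0.02 0 0 0 0" --pt "0.4 0.1 -0.02 0.15 0 0 0" --pt "0.4 0.1 -0.02 0.3 0 0 0" --pt "0.4 0.1 -0.02 0.465 0 0 0" --pt "0.4 0.1 -0.02 0.465 0 0 0" --pt "0.4 0.1 -0.02 0.465 0 0 0"

```text
clock: 7.85
tcp_pos: [0.6063, 0.1693, 0.0472]
orientation: [-2.468, -1.941, 0.004]
contact_force: [-0.1, 1.1, 0.4]
grip_width: 0.0345
```

Emit:
send_rows --pt "0.4 -0.05 0 0 0 0 0" --pt "0.4 -0.1 0 0 0 0 0" --pt "0.4 -0.13 0 0 0 0 0" --pt "0.4 -0.16 0 0 0 0 0" --pt "0.4 -0.18 0 0 0 0 0" --pt "0.4 -0.2 0 0 0 0 0" --pt "0.4 -0.22 0 0 0 0 0" --pt "0.4 -0.24 0 0 0 0 0" --pt "0.4 -0.26 0 0 0 0 0" --pt "0.4 -0.28 0 0 0 0 0" --pt "0.4 -0.3 0 0 0 0 0"

```text
clock: 8.77
tcp_pos: [0.5976, 0.1267, 0.0492]
orientation: [-2.469, -1.942, -0.006]
contact_force: [1.8, 5.3, 3.2]
grip_width: 0.0343
```

Run:
```python
from fx import *
delta(W(-50,1,.048))
```

```text
t 8.77 fix -121.4 2.9 z 0.0492 F [1.8 5.3 3.2] w 0.034 q [ 0.06  0.66 -0.5   1.83  0.44  0.76 -0.91]
shift [-0.476 -0.016  0.006] turn [ 0.0006 -0.0011  0.0021]
```

Emit:
send_rows --pt "0.4 -0.02 0 0 0 0 0.002" --pt "0.4 -0.04 0 0 0 0 0.002" --pt "0.4 -0.06 -0.003 0 0 0 0.002" --pt "0.4 -0.08 -0.006 0 0 0 0.002" --pt "0.4 -0.1 -0.01 0 0 0 0.002" --pt "0.4 -0.12 -0.01 0 0 0 0.002" --pt "0.4 -0.14 -0.01 0 0 0 0.002" --pt "0.4 -0.16 -0.01 0 0 0 0.002" --pt "0.4 -0.18 -0.01 0 0 0 0.002" --pt "0.4 -0.2 -0.01 0 0 0 0.002" --pt "0.4 -0.22 -0.01 0 0 0 0.002" --pt "0.4 -0.24 -0.01 0 0 0 0.002" --pt "0.4 -0.26 -0.01 0 0 0 0.002" --pt "0.4 -0.28 -0.01 0 0 0 0.002" --pt "0.4 -0.3 -0.01 0 0 0 0.002"

```text
clock: 10.02
tcp_pos: [0.5856, 0.0833, 0.0492]
orientation: [-2.475, -1.935, -0.006]
contact_force: [1.5, 4.6, 4.9]
grip_width: 0.034
```

Run:
```python
from fx import *
delta(W(-61,1,.048))
a=cam("scene");save(a,"pics/f.png",(180,150,400,310),3.5)
```

```text
t 10.02 fix -76.4 1.7 z 0.0492 F [1.5 4.6 4.9] w 0.034 q [ 0.13  0.64 -0.5   1.87  0.43  0.74 -0.86]
shift [-0.102 -0.005  0.007] turn [ 0.0007 -0.001   0.0001]
```

View pics/f.png

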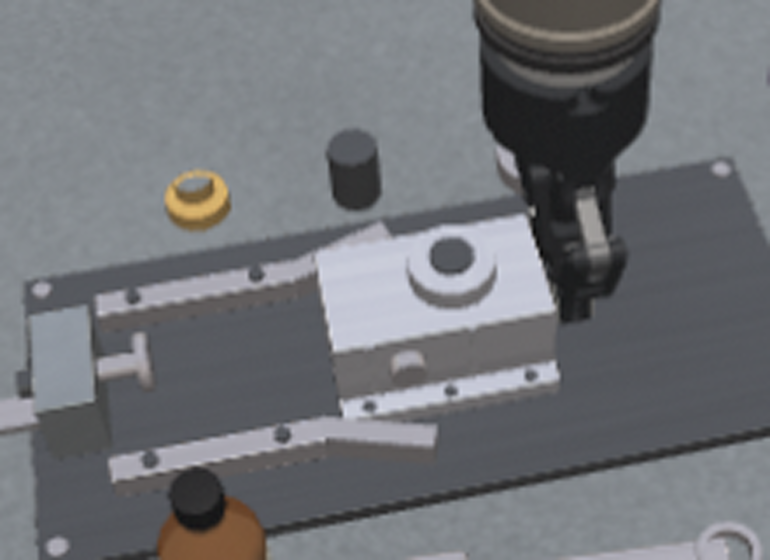

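The housing front is at the lane mouth: flange near corner at crop (343,415), a little inside the near rail at (325,430). I'll go on gently.

Emit:
send_rows --pt "0.4 -0.015 0 0 0 0 0" --pt "0.4 -0.03 -0.003 0 0 0 0" --pt "0.4 -0.045 -0.006 0 0 0 0" --pt "0.4 -0.06 -0.006 0 0 0 0" --pt "0.4 -0.075 -0.006 0 0 0 0" --pt "0.4 -0.09 -0.006 0 0 0 0" --pt "0.4 -0.105 -0.006 0 0 0 0" --pt "0.4 -0.12 -0.006 0 0 0 0"

```text
clock: 10.73
tcp_pos: [0.5798, 0.0666, 0.0489]
orientation: [-2.474, -1.934, -0.005]
contact_force: [-0.1, 6.3, 4.7]
grip_width: 0.0342
```

Emit:
send_rows --pt "0.4 -0.015 0 0 0 0 0" --pt "0.4 -0.03 0 0 0 0 0" --pt "0.4 -0.045 0 0 0 0 0" --pt "0.4 -0.06 0 0 0 0 0" --pt "0.4 -0.075 0 0 0 0 0" --pt "0.4 -0.09 0 0 0 0 0" --pt "0.4 -0.105 0 0 0 0 0" --pt "0.4 -0.12 0 0 0 0 0"

```text
clock: 11.4
tcp_pos: [0.5754, 0.0492, 0.0489]
orientation: [-2.474, -1.934, -0.005]
contact_force: [0.2, 6.7, 5.2]
grip_width: 0.0345
```

Run:
```python
from fx import *
delta(W(12,1,.048))
```

```text
t 11.4 fix -40.8 0.0 z 0.0489 F [0.2 6.7 5.2] w 0.035 q [ 0.19  0.62 -0.5   1.91  0.43  0.72 -0.81]
shift [-0.352  0.006  0.005] turn [ 0.0003 -0.001   0.0002]
```

Emit:
send_rows --pt "0.4 -0.015 0 0 0 0 0" --pt "0.4 -0.03 0 0 0 0 0" --pt "0.4 -0.045 0 0 0 0 0" --pt "0.4 -0.06 0 0 0 0 0" --pt "0.4 -0.075 0 0 0 0 0" --pt "0.4 -0.09 0 0 0 0 0" --pt "0.4 -0.105 0 0 0 0 0" --pt "0.4 -0.12 0 0 0 0 0"

```text
clock: 12.07
tcp_pos: [0.571, 0.0316, 0.0488]
orientation: [-2.474, -1.934, -0.004]
contact_force: [0.1, 6.8, 4.8]
grip_width: 0.0341
```

Emit:
send_rows --pt "0.4 -0.015 0 0 0 0 0" --pt "0.4 -0.03 0 0 0 0 0" --pt "0.4 -0.045 0 0 0 0 0" --pt "0.4 -0.06 0 0 0 0 0" --pt "0.4 -0.075 0 0 0 0 0" --pt "0.4 -0.09 0 0 0 0 0" --pt "0.4 -0.105 0 0 0 0 0"

```text
clock: 12.65
tcp_pos: [0.5672, 0.0163, 0.0488]
orientation: [-2.474, -1.934, -0.004]
contact_force: [-0.2, 6.5, 4.3]
grip_width: 0.0339
```

Run:
```python
from fx import *
st()
a=cam("scene");save(a,"pics/g.png",(175,180,355,310),4.4)
```

```text
t 12.65 fix -6.9 0.0 z 0.0488 F [-0.2  6.5  4.3] w 0.034 q [ 0.25  0.61 -0.5   1.93  0.43  0.71 -0.75]
```

View pics/g.png

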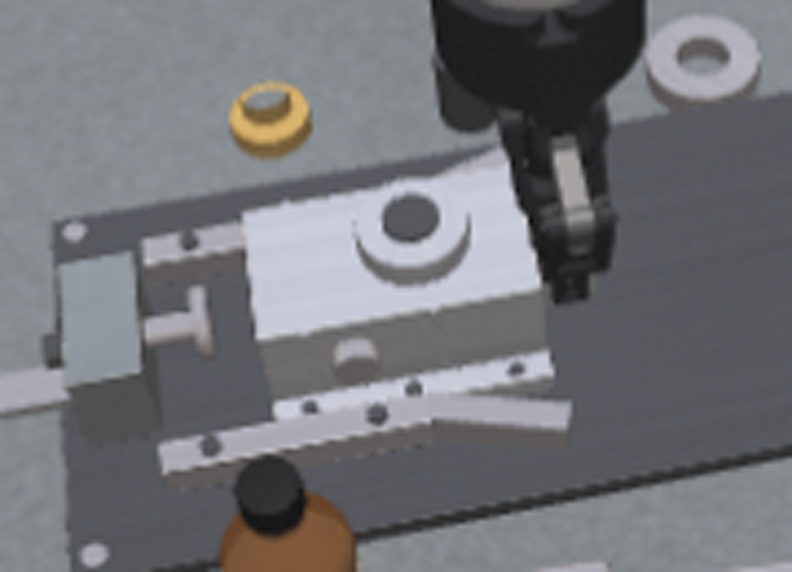

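Run:
```python
from fx import *
g=cam("scene")
def loc(uv,z): Q=plane(g,up(uv,175,180,4.4),z)[:,:2]-c; return (np.c_[Q@ex,Q@ey]*1000).round(1)
print("front top",loc([(244,213),(262,340)],.066)); print("disc top",loc([(206,287)],.052),"bot",loc([(213,355)],.022),"mid",loc([(212,322)],.037))
print("rear top near",loc([(546,290)],.066)); st()
```

```text
front top [[113.1 -26.5]
 [112.3  36.3]]
disc top [[132.4  -4.4]] bot [[135.7   6.6]] mid [[133.1   1.7]]
rear top near [[ 4.  37.2]]
t 12.75 fix -6.0 0.1 z 0.0486 F [0.4 5.  4.7] w 0.034 q [ 0.25  0.61 -0.5   1.93  0.43  0.71 -0.75]
```

Emit:
send_rows --pt "0.4 -0.015 0 0 0 0 0" --pt "0.4 -0.03 0 0 0 0 0" --pt "0.4 -0.045 0 0 0 0 0" --pt "0.4 -0.06 0 0 0 0 0" --pt "0.4 -0.075 0 0 0 0 0" --pt "0.4 -0.09 0 0 0 0 0"

```text
clock: 13.25
tcp_pos: [0.5638, 0.0026, 0.0486]
orientation: [-2.474, -1.934, -0.003]
contact_force: [1.2, 6.2, 3.4]
grip_width: 0.0342
```

Emit:
send_rows --pt "0.4 -0.007 0 0 0 0 0" --pt "0.4 -0.014 0 0 0 0 0" --pt "0.4 -0.02 0 0 0 0 0"

```text
clock: 13.5
tcp_pos: [0.5631, -0.0003, 0.0486]
orientation: [-2.474, -1.934, -0.003]
contact_force: [-0.3, 6.0, 3.6]
grip_width: 0.0341
```

Emit:
send_rows --pt "0.4 -0.005 0 0 0 0 0" --pt "0.4 -0.01 0 0 0 0 0"

```text
clock: 13.67
tcp_pos: [0.5627, -0.0018, 0.0486]
orientation: [-2.474, -1.934, -0.003]
contact_force: [1.2, 6.0, 4.0]
grip_width: 0.0341
```

Emit:
send_rows --pt "0.4 -0.005 0 0 0 0 0" --pt "0.4 -0.01 0 0 0 0 0"

```text
clock: 13.83
tcp_pos: [0.5624, -0.003, 0.0486]
orientation: [-2.474, -1.934, -0.004]
contact_force: [1.9, 6.1, 2.5]
grip_width: 0.0341
```

Emit:
send_rows --pt "0.4 -0.005 0 0 0 0 0" --pt "0.4 -0.01 0 0 0 0 0"

```text
clock: 14.0
tcp_pos: [0.5622, -0.004, 0.0486]
orientation: [-2.474, -1.934, -0.005]
contact_force: [0.6, 6.9, 3.3]
grip_width: 0.0343
```

```bash
python3 -c "
from fx import *
st()"
```

```text
t 14.0 fix 14.0 0.0 z 0.0486 F [0.6 6.9 3.3] w 0.034 q [ 0.29  0.6  -0.5   1.94  0.43  0.7  -0.72]
```

Emit:
send_rows --pt "0.4 -0.005 0 0 0 0 0" --pt "0.4 -0.01 0 0 0 0 0"

```text
clock: 14.17
tcp_pos: [0.5619, -0.005, 0.0486]
orientation: [-2.473, -1.935, -0.006]
contact_force: [1.5, 8.7, 1.7]
grip_width: 0.0338
```

Emit:
send_rows --pt "0.4 -0.005 0 0 0 0 0" --pt "0.4 -0.01 0 0 0 0 0"

```text
clock: 14.33
tcp_pos: [0.5616, -0.006, 0.0486]
orientation: [-2.473, -1.935, -0.006]
contact_force: [2.1, 10.1, 1.5]
grip_width: 0.034
```

Emit:
send_rows --pt "0.4 -0.005 0 0 0 0 0" --pt "0.4 -0.01 0 0 0 0 0"

```text
clock: 14.5
tcp_pos: [0.5614, -0.0069, 0.0487]
orientation: [-2.472, -1.935, -0.007]
contact_force: [2.3, 10.7, 1.3]
grip_width: 0.0341
```

```bash
python3 -c "
from fx import *
st()"
```

```text
t 14.5 fix 17.0 0.0 z 0.0487 F [ 2.3 10.7  1.3] w 0.034 q [ 0.29  0.6  -0.5   1.95  0.43  0.7  -0.71]
```

Emit:
send_rows --pt "0.4 -0.005 0 0 0 0 0" --pt "0.4 -0.01 0 0 0 0 0"

```text
clock: 14.67
tcp_pos: [0.5611, -0.0079, 0.0487]
orientation: [-2.472, -1.935, -0.008]
contact_force: [3.1, 12.3, 0.5]
grip_width: 0.0342
```

Emit:
send_rows --pt "0.4 -0.005 0 0 0 0 0" --pt "0.4 -0.01 0 0 0 0 0" --pt "0.4 -0.01 0 0 0 0 0"

```text
clock: 14.92
tcp_pos: [0.5609, -0.0089, 0.0487]
orientation: [-2.471, -1.935, -0.009]
contact_force: [2.3, 11.5, 0.8]
grip_width: 0.0342
```

Run:
```python
from fx import *
st()
a=cam("scene");save(a,"pics/i.png",(175,180,355,310),4.4)
```

```text
t 14.92 fix 19.1 0.0 z 0.0487 F [ 2.3 11.5  0.8] w 0.034 q [ 0.3   0.6  -0.5   1.95  0.43  0.7  -0.71]
```

View pics/i.png

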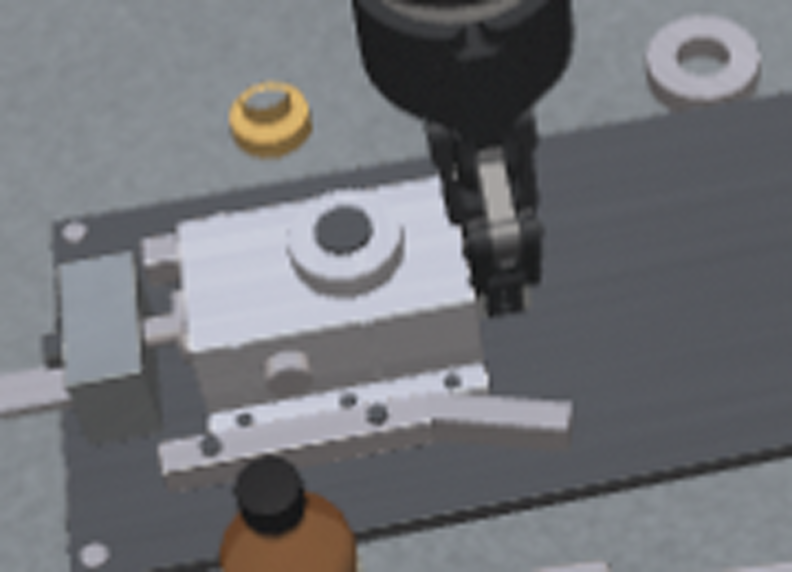

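Run:
```python
from fx import *
g=cam("scene")
def loc(uv,z): Q=plane(g,up(uv,175,180,4.4),z)[:,:2]-c; return (np.c_[Q@ex,Q@ey]*1000).round(1)
print("front top",loc([(178,222),(191,351)],.066))
A=cv2.imread("pics/g.png")[:,:,1].astype(int);B=cv2.imread("pics/i.png")[:,:,1].astype(int)
for y in(295,305,312,320,335): print(y,"g",A[y,146:220:4],"\n    i",B[y,146:220:4])
st()
```

```text
front top [[139.1 -27.8]
 [139.   35.4]]
295 g [ 81  89  91  90  90  90  90  90  88  88 106 145 170 178 156 109  83  89
  90] 
    i [ 81  88  90  89  88  92 114 151 173 188 203 199 199 199 198 198 199 199
 198]
305 g [ 74  80  88  89  88  89  89  89  89  90 100 138 167 177 155 104  75  89
  90] 
    i [ 74  81  87  88  88  89 105 145 173 177 190 198 198 198 199 199 198 199
 199]
312 g [ 68  70  79  87  95 103 111 123 128 124 120 144 168 178 164 122  88  87
  91] 
    i [ 67  69  78  86  93 102 120 154 173 170 180 194 198 198 198 198 198 198
 198]
320 g [134 157 170 173 171 170 170 171 172 172 172 169 167 169 164 137  99  83
  90] 
    i [133 156 173 175 170 169 168 169 169 158 166 194 202 202 202 202 203 202
 202]
335 g [159 170 163 159 156 152 147 142 136 131 126 114 121 143 156 147 115  86
  88] 
    i [159 170 162 159 156 152 145 138 141 151 172 201 203 199 199 199 200 199
 200]
t 15.02 fix 19.1 -0.0 z 0.0487 F [ 3.  12.5  0.1] w 0.034 q [ 0.3   0.6  -0.5   1.95  0.43  0.7  -0.71]
```

Disc edge moved about 17 px, which is about 6 mm. TCP travel and force give 4.5–6 mm, so the plunger has gone in about 5 mm as asked. I'll back off slowly, then lift.

Emit:
send_rows --pt "0.4 0.005 0 0 0 0 0" --pt "0.4 0.01 0 0 0 0 0" --pt "0.4 0.015 0 0 0 0 0" --pt "0.4 0.02 0 0 0 0 0" --pt "0.4 0.025 0 0 0 0 0" --pt "0.4 0.03 0 0 0 0 0" --pt "0.4 0.035 0 0 0 0 0" --pt "0.4 0.04 0 0 0 0 0" --pt "0.4 0.045 0 0 0 0 0" --pt "0.4 0.05 0 0 0 0 0" --pt "0.4 0.06 0 0 0 0 0" --pt "0.4 0.08 0 0 0 0 0" --pt "0.4 0.12 0 0 0 0 0" --pt "0.4 0.2 0 0 0 0 0" --pt "0.4 0.3 0 0 0 0 0" --pt "0.4 0.3 0 0 0 0 0"

```text
clock: 16.35
tcp_pos: [0.5713, 0.0342, 0.0483]
orientation: [-2.472, -1.937, -0.004]
contact_force: [0.3, 1.0, 0.6]
grip_width: 0.0339
```

Emit:
send_rows --pt "0.4 0.1 0 -0.2 0 0 0" --pt "0.4 0.2 0 -0.4 0 0 0" --pt "0.4 0.3 0 -0.7 0 0 0" --pt "0.4 0.3 0 -0.9 0 0 0" --pt "0.4 0.3 0 -0.9 0 0 0" --pt "0.4 0.3 0 -0.9 0 0 0"

```text
clock: 16.85
tcp_pos: [0.5829, 0.074, 0.1852]
orientation: [2.474, 1.932, 0.005]
contact_force: [0.2, -1.4, -0.3]
grip_width: 0.0336
```

Run:
```python
from fx import *
st()
a=cam("scene");save(a,"pics/j.png",(175,180,355,310),4.4)
A=cv2.imread("pics/j.png")[:,:,1].astype(int)
for y in(295,305,320): print(y,A[y,146:220:4])
```

```text
t 16.85 fix -66.7 1.3 z 0.1852 F [ 0.2 -1.4 -0.3] w 0.034 q [ 0.22  0.46 -0.59  1.8   0.3   0.97 -0.74]
295 [ 79  88  89  88  89  89  88  87  88 111 148 166 184 199 200 195 195 194
 195]
305 [ 72  79  85  88  88  88  88  87  89 108 144 165 175 187 195 197 196 195
 196]
320 [131 155 171 172 167 167 167 168 168 168 168 168 154 161 188 202 199 200
 200]
```

View pics/j.png

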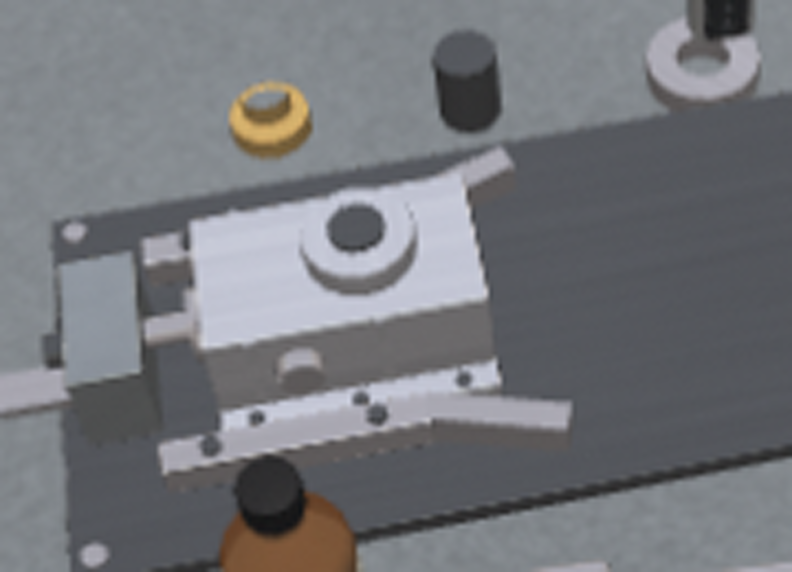

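Run:
```python
from fx import *
def edge(p,y):
    A=cv2.imread(p)[y-4:y+5,150:230,1].mean(0); i=np.argmax(A>120); return 150+i-(A[i]-120)/(A[i]-A[i-1])
a=cam("scene");a=cam("scene");save(a,"pics/k.png",(175,180,355,310),4.4)
print({n:round(edge(f"pics/{n}.png",298),1) for n in "gijk"})
# disc-left-edge to housing-white gap
def he(p,y):
    A=cv2.imread(p)[y-4:y+5,150:230,1].mean(0); i=np.argmax(A>190); return 150+i-(A[i]-190)/(A[i]-A[i-1])
print({n:round(he(f"pics/{n}.png",298)-edge(f"pics/{n}.png",298),1) for n in "ijk"})
print(r.hand_in())
```

```text
{'g': np.float64(187.4), 'i': np.float64(171.2), 'j': np.float64(183.2), 'k': np.float64(183.2)}
{'i': np.float64(11.8), 'j': np.float64(12.5), 'k': np.float64(12.5)}
the job is handed in; nothing more can be done
None
```

I tipped the housing onto its gasket face by pushing high on its back, then slid it between the rails and pressed the plunger in. I let go slowly, lifted clear and handed the job in at about 17 s of the 72 s allowed.

- **Press depth:** The estimates disagree a little. The image edge shift gave about 6 mm, arm travel 5–6 mm and the force rise about 4–4.5 mm. All are above 3 mm and well short of 11 mm.
- **Push force:** The highest lane push I read was about 13 N, against the limit of 30 N. Readings come at the end of each move, so a brief peak between them could have been missed.
- **Final position:** The last pictures show the housing flat on its gasket face between the rails. The disc is still held in by about 1.5 mm, so the housing is touching the plunger. Its edge was at the same pixel in two pictures about 0.1 s apart.
- **Contact margin:** That 1.5 mm is only about 4 pixels in the enlarged picture, roughly 1 camera pixel, so contact rests on a thin measurement. The gap between disc and housing matches the pressed state (12.5 against 11.8 px).
- **Other things:** The robot was clear of everything at hand-in. The nut, socket, bearing and oil bottle look unmoved in the last picture. I did not check the cup, wrench or coloured look-alikes in a final view, but the arm's path stayed clear of them.

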